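Shut and key-lock the wider parts box

ROBOT

A 6-joint arm with a two-finger parallel gripper is mounted at the origin on a cart in front of the work surface, level with it; the furniture and walls round the work are solid. World frame = base frame: x ahead of the robot, y to its left, z up, the work surface at z = 0. Lengths are in mm, angles in rad, forces in N, time in s.
With the tool pointing down it reaches from about 275 to 825 mm from the base axis. Payload 5.2 kg.
Tool frame: the origin (TCP) lies at the very end of the fingers, on their centre line; the grasp point (between the pads) lies 19 mm behind it; z points along the fingers, y is the line along which they close (so a half turn about z gives the same grasp; the last joint's range is limited). The gripper opens to 93 mm and grips with 3 to 60 N. Pads are 15 mm wide; open, the fingers measure 128 mm over their backs; the gripper's body (75 mm by 188 mm) begins 65 mm behind the grasp point.
Start: joints at [-1.409, 0.259, 1.535, -0, 1.348, -0.203], TCP at [196.24, -513.804, 218.653] pointing down, gripper open.
Joint ranges: [-3.14, 3.14], [-0.91, 2.08], [0.19, 2.58], [-1.22, 4.36], [0.22, 2.71], [-3.12, 3.12]. Speed limits (rad/s): [2.57, 2.57, 3.14, 3.14, 3.14, 3.14].

INTERFACE

Orientations are given as [roll, pitch, yaw] about the fixed x, y, z axes, in that order (R = Rz(yaw) Ry(pitch) Rx(roll)).
In Python, from bench import robot gives the robot as it stands. The module is installed in compiled form; this text tells all that it offers. Calls block until the motion is done:
- robot.move_ptp(position, orientation): joint-space move of the TCP to a pose.
- robot.move_linear(position, ori=None, speed=150, f_stop=None): straight line of the TCP; ori=None keeps the orientation; speed is the mean speed in mm/s. With f_stop (N) it stops when the force on the tool has changed by that much, and returns True; else False.
- robot.move_j(angles): joint-space move.
- robot.move_gripper(opening): opening from 0.0 (shut) to 1.0 (fully open); the grip force is fixed at half the most; returns when the fingers have stopped.
- robot.sleep(seconds).
- robot.inverse_kinematics(position, orientation): joint angles nearest the present ones, or None.
- robot.get_image(name): name is "scene" or "top"; returns a dict with "img" (384x512x3 uint8, blue, green, red), "fovy" (degrees; the focal length in pixels is half the picture's height over the tangent of half this angle, whatever the lens; pixels are square), "cx", "cy" (the principal point, pixels), "k1" (the pictures are not rectified: a ray, as slopes to the right and down, at radius r is drawn at 1 + k1 r^2 times it, then the intrinsics apply), "eye" and "orientation" of the camera in the world. Camera axes: x right, y down, z forward; pixel columns grow to the right and rows downward; lengths in mm; the calibration is good to about 2 mm. A picture is of the moment at which its call begins. There is no depth.
A pose or a line that the arm cannot do raises robot.MotionError and nothing moves.
- robot.hand_in(): hands the job in; it is judged then, once.
Readings, each from a call of its own:
- robot.current_t(): time.
- robot.current_qpos(): joint angles.
- robot.current_joint_vel(): joint speeds.
- robot.current_joint_efforts(): joint torques, N m.
- robot.current_tcp_pos(): TCP position.
- robot.current_eef_rot(): TCP orientation.
- robot.current_contact_force(): force on the tool from outside, world axes, zero at the start.
- robot.current_ft_torque(): the same for the moment, N m.
- robot.current_gripper_width(): opening from 0.0 (shut) to 1.0 (fully open).
- robot.current_finger_force(): force on a finger pad.
Only numpy, scipy, OpenCV 4.12 (cv2) and the standard library are available. Lean on these libraries where they do the work, as an engineer would, in place of code of your own. Each camera call takes 0.05 s, during which the arm holds its last target. There are 200 camera calls.

TASK

Two grey lock boxes stand on the bench with their lids ajar. Shut the lid of the wider box, then lock it with the key that is in its lid: turn the key clockwise until its flat bow lies straight front to back over the lid, in line with the two dark index marks, where the cam catches, and let go of it. Leave the smaller box and its key as they are.

Things in the scene. Friction and masses are not known exactly. Their poses are not given: they have to be found in the camera images.
- wide_box: The box to lock: grey steel, fixed, 100 mm deep (x) by 150 wide (y) by 64 high; the other, to be left alone, looks alike but is 96 wide. Origin: centre of its underside; x from its front to its hinge side (away from the robot), z up. Lid 6 mm thick, its top at z = 70 mm when shut, hinge line along y at x = 50, z = 64. With the lid shut the lock's axis is upright at x = -25, y = 0.
- wide_lid (a joint): Lid of the wide box, rad: 0 = shut, grows as its front edge rises; starts ajar at 0.25 to 0.5. A stiff hinge: it stays where it is left; 2 to 4 N down near the front edge shuts it onto its stop.
- wide_lid_press (a point): Point on the top face of the wide box's lid, 14 mm behind its front edge and 55 mm to the right of the lock (lid shut: x = -38, y = -55, z = 70 mm in the box's frame): plain free metal, a good place to press the lid shut. The same point on the left of the lock (y = +55) is as good. It moves with the lid.
- wide_key (a joint): Key of the wide box, rad about the lock's axis: 0 = engaged, the bow lying front to back (box's x), in line with the dark marks before and behind the lock; positive = anticlockwise from there seen from above. Starts at 0.55 to 1.35. Travel -0.5 to 1.5, light friction (0.03 N m), stays where left; no stop at 0: turned too far it must come back.
- wide_key_grip (a point): Centre of the bow of the wide box's key, on the lock's axis, 100 mm above the box's underside when the lid is shut. The bow is a flat bar 42 mm long (point x), 10 thick (point y), 28 high (point z, 14 above and below); grip it across its 10 mm. It stands 16 mm clear of the lid over a lock collar 34 mm across, 4.5 high. Turns with the key, tilts with the lid.
- small_key_end (a point): One end of the bow of the key in the smaller box (96 mm wide), 21 mm from that lock's axis: must stay where it is. Box, lid and key there are otherwise built like the wide one's.

How it is judged (in metres and radians):
On the way, in this order (a step that is already met when the one before it is completed fails the run):
1. the lid of the wide box is shut (within 0.06 rad) while its key is still undone (more than 0.4 rad from engaged) (value of joint wide_lid below 0.06 rad and value of joint wide_key above 0.4 rad), for 0.2 s.
2. the key is turned to where the lock engages (within 0.18 rad), the lid still shut (value of joint wide_lid below 0.06 rad and value of joint wide_key between -0.18 and 0.18 rad), for 0.2 s.
At the end, for the whole second after the job is handed in: The lid of the wide box is shut (within 0.06 rad, some 6 mm at its front edge), its key stands within 0.18 rad (10 degrees) of straight front to back, where the lock engages, at rest and released; the smaller box's key and lid are as they were (all of step 2 and velocity of joint wide_key between -0.1 and 0.1 rad/s); the robot touches nothing.
It fails at once if the smaller box's key or lid is moved (its key end by more than 8 mm) (distance of small_key_end from where it was at the start of the episode above 0.008 m).
It also fails if it takes over 40 s, if anything falls off the work surface, if the arm or the gripper's body presses on something with over 40 N, if the wrist force passes 120 N, or if a joint passes its speed limit or range.

## Working session

There is one attempt and no reset: what is moved stays moved. The work goes in short steps, each a Python script; the robot and the scene stay as the last script left them, time stands still between calls to the robot, and variables do not carry over. Pictures are saved under pics/ and viewed, at most 10 in all, crops included, and the job is handed in when it is done.

```bash
mkdir -p pics
cat > h.py <<'E'
import numpy as np, cv2
from bench import robot
from scipy.spatial.transform import Rotation as R
def cam(n):
    d=robot.get_image(n); return d
def rot(o):
    o=np.array(o,float); 
    return o if o.shape==(3,3) else R.from_euler('xyz',o).as_matrix()
def ray(d,u,v):
    f=192/np.tan(np.radians(d['fovy'])/2)
    K=np.array([[f,0,d['cx']],[0,f,d['cy']],[0,0,1]])
    p=cv2.undistortPoints(np.array([[[u,v]]],float),K,np.array([d['k1'],0,0,0,0.]))[0,0]
    return np.array(d['eye'],float),rot(d['orientation'])@np.array([p[0],p[1],1])
def plane(d,u,v,z):
    e,r=ray(d,u,v); return e+r*(z-e[2])/r[2]
E
python3 - <<'E'
from h import *
import pickle
D={}
for n in('scene','top'):
    d=cam(n);D[n]=d;cv2.imwrite(f'pics/{n}0.png',cv2.resize(d['img'],(800,600),interpolation=cv2.INTER_CUBIC));print(n,{k:d[k] for k in d if k!='img'})
pickle.dump(D,open('d0.pkl','wb'))
E
```

```text
scene {'fovy': 50.48613358281829, 'cx': 258.0410052107312, 'cy': 195.16892552860045, 'k1': -0.09807624049728958, 'eye': array([  42.06888931, -513.64263872,  567.92796432]), 'orientation': array([-2.14156351,  0.01262178, -0.73872528])}
top {'fovy': 57.41458214934837, 'cx': 254.4404726839004, 'cy': 190.7506283288931, 'k1': -0.02037907278331913, 'eye': array([450.06091822,   5.944096  , 919.01303937]), 'orientation': array([-3.05415074e+00,  2.89920310e-03, -1.59835662e+00])}
```

View pics/scene0.png

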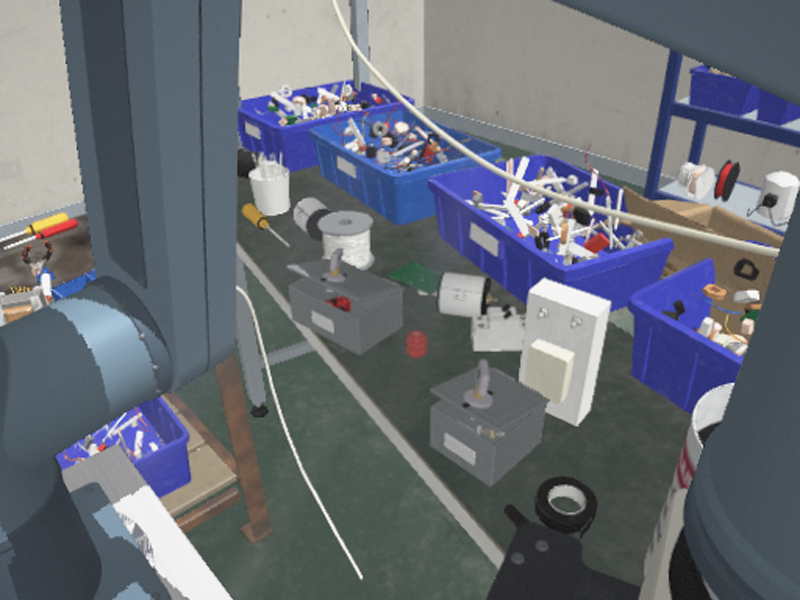

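View pics/top0.png

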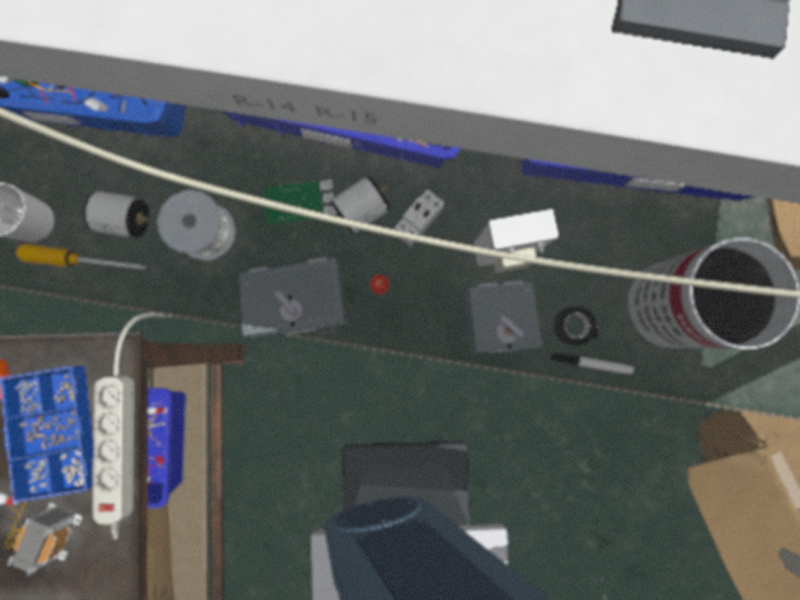

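The scene view shows the wide box at about (345,305) and the small one at about (488,420). In the top view the wide box is at (292,297), with its bow running from (280,293) to (292,312), and the small box is at (505,317). A cable and a shelf cross the top view. I'll zoom in on the wide box.

Run:
```python
from h import *
import pickle
D=pickle.load(open('d0.pkl','rb'))
a=cv2.resize(D['top']['img'][155:225,145:230],None,fx=4.6,fy=8/1.75,interpolation=cv2.INTER_CUBIC)
a=cv2.resize(D['top']['img'][155:225,145:225],(400,350),interpolation=cv2.INTER_CUBIC)
b=cv2.resize(D['scene']['img'][155:231,180:265],(400,358),interpolation=cv2.INTER_CUBIC)[:350]
cv2.imwrite('pics/c.png',cv2.convertScaleAbs(np.hstack([a,b]),alpha=1.5))
d=D['top']
for n,(u,v) in dict(wb=(292*.64,297*.64),sb=(505*.64,317*.64),can=(740*.64,300*.64),edge=(370*.64,350*.64)).items(): print(n,plane(d,u,v,70).round())
print(robot.current_eef_rot(),robot.current_tcp_pos())
```

```text
wb [531. 171.  70.]
sb [ 490. -159.   70.]
can [ 507. -529.   70.]
edge [445.  51.  70.]
[-3.14000704e+00 -3.24654025e-04  3.64831355e-01] [ 196.17401522 -513.31152979  217.90997569]
```

View pics/c.png

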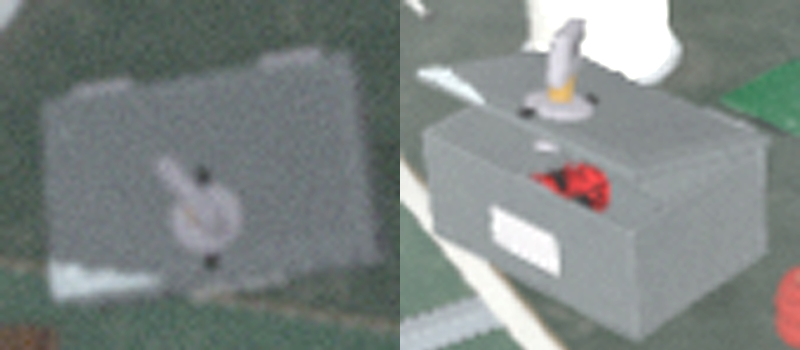

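The crop shows the lid's rear edge from (43,100) to (352,57), the collar at (207,217) and the index marks at (203,176) and (211,262). Next I'll compute the box frame and the cable and shelf heights.

```bash
cat >> h.py <<'E'
def proj(d,P):
    f=192/np.tan(np.radians(d['fovy'])/2)
    q=rot(d['orientation']).T@(np.asarray(P,float)-d['eye']); s=q[:2]/q[2]
    return f*s*(1+d['k1']*(s@s))+[d['cx'],d['cy']]
E
python3 - <<'E'
from h import *
import pickle
D=pickle.load(open('d0.pkl','rb'));t=D['top'];s=D['scene']
c=lambda x,y:(145+x/5,155+y/5)
rl=plane(t,*c(43,100),67);rr=plane(t,*c(352,57),67)
print('rear',rl.round(),rr.round(),np.linalg.norm(rl-rr))
ax=(rl-rr)/np.linalg.norm(rl-rr); yaw=np.arctan2(-ax[0],ax[1]);print('yaw',yaw)
X=np.array([np.cos(yaw),np.sin(yaw)]);Y=np.array([-X[1],X[0]])
m=(rl+rr)[:2]/2
# lid angle: collar known 75mm ahead of the hinge along lid
for a in (.25,.3,.35,.4,.45,.5):
    P=np.r_[m-X*(75*np.cos(a)+6*np.sin(a)),64+75*np.sin(a)+6*np.cos(a)]
    F=[np.r_[m-X*(102*np.cos(a)+6*np.sin(a))+Y*k,64+102*np.sin(a)+6*np.cos(a)] for k in(75,-75)]
    print(a,((proj(t,P)-[145,155])*5).round(),[((proj(t,f)-[145,155])*5).round() for f in F],((proj(s,P)-[180,155])*4.706).round(),((proj(s,F[1])-[180,155])*4.706).round())
print('box centre',m-50*X)
sc=np.array([(335,0),(360,50),(430,115),(500,165),(540,188),(620,210),(700,232),(780,245)])*.64
for u,v in [(150,172),(292,213),(400,237),(530,258),(700,285)]:
    best=min(((abs(np.interp(q[0],sc[:,0],sc[:,1])-q[1]),z,plane(t,u*.64,v*.64,z).round()) for z in range(0,800,10) for q in [proj(s,plane(t,u*.64,v*.64,z))] if sc[0,0]<q[0]<sc[-1,0]),key=lambda x:x[0],default=None); print('cable',best)
for z in (500,600,700): print('shelf',[plane(t,u*.64,v*.64,z).round()[:2] for u,v in[(250,115),(500,155)]], [proj(s,plane(t,u*.64,v*.64,z)).round() for u,v in[(50,80),(250,115),(500,155)]])
E
```

```text
rear [570. 253.  67.] [587. 101.  67.] 153.19916094258616
yaw 0.1111060762752319
0.25 [207. 225.] [array([ 53., 301.]), array([369., 257.])] [143. 116.] [212. 178.]
0.3 [206. 223.] [array([ 50., 299.]), array([368., 255.])] [144. 109.] [213. 169.]
0.35 [204. 221.] [array([ 47., 296.]), array([366., 251.])] [145. 102.] [214. 159.]
0.4 [202. 218.] [array([ 44., 292.]), array([365., 247.])] [146.  96.] [216. 149.]
0.45 [200. 215.] [array([ 40., 288.]), array([363., 243.])] [147.  89.] [219. 139.]
0.5 [199. 211.] [array([ 37., 283.]), array([362., 238.])] [149.  82.] [221. 129.]
box centre [529.29099486 171.13756093]
cable (np.float64(1.7949563190127833), 420, array([619., 235., 420.]))
cable (np.float64(0.757289923178476), 380, array([586., 110., 380.]))
cable (np.float64(0.2685609238232445), 350, array([564.,   2., 350.]))
cable (np.float64(1.163137688880738), 330, array([ 541., -139.,  330.]))
cable (np.float64(0.4062148914886734), 350, array([ 505., -312.,  350.]))
shelf [array([636., 119.]), array([598., -78.])] [array([227., -22.]), array([265., -17.]), array([333.,  -8.])]
shelf [array([592.,  92.]), array([562., -58.])] [array([225., -73.]), array([257., -76.]), array([311., -80.])]
shelf [array([547.,  65.]), array([527., -38.])] [array([ 222., -138.]), array([ 246., -147.]), array([ 285., -159.])]
```

```bash
cat >> h.py <<'E'
yaw=0.111; C=np.array([529.3,171.1])
X=np.array([np.cos(yaw),np.sin(yaw)]);Y=np.array([-X[1],X[0]])
def W(x,y,z): return np.r_[C+X*x+Y*y,z]
E
python3 - <<'E'
from h import *
import pickle
o=[np.pi,0,yaw]
robot.move_gripper(0)
robot.move_ptp([400,0,250],o)
robot.move_linear(W(-38,-55,180),o)
f=robot.move_linear(W(-38,-55,115),speed=80,f_stop=8); print(f)
if not f: print(robot.move_linear(W(-38,-55,64),speed=30,f_stop=12))
print(robot.current_tcp_pos(),robot.current_contact_force(),robot.current_t(),robot.current_qpos())
robot.sleep(.3)
robot.move_linear(W(-38,-55,180))
robot.move_linear([400,0,250])
D={n:cam(n) for n in('scene','top')}; pickle.dump(D,open('d1.pkl','wb'))
a=cv2.resize(D['top']['img'][155:225,145:225],(400,350),interpolation=cv2.INTER_CUBIC)
b=cv2.resize(D['scene']['img'][155:231,180:265],(400,358),interpolation=cv2.INTER_CUBIC)[:350]
cv2.imwrite('pics/c1.png',cv2.convertScaleAbs(np.hstack([a,b]),alpha=1.5))
print(robot.current_t())
E
```

```text
False
True
[497.53079354 112.22539081  70.17693805] [-2.49254342 -0.46611113  7.46836703] 7.1083 [ 2.91720145e-03  3.41079765e-01  1.82379596e+00 -8.70905813e-05
  9.77084040e-01  1.46268062e+00]
9.65
```

View pics/c1.png

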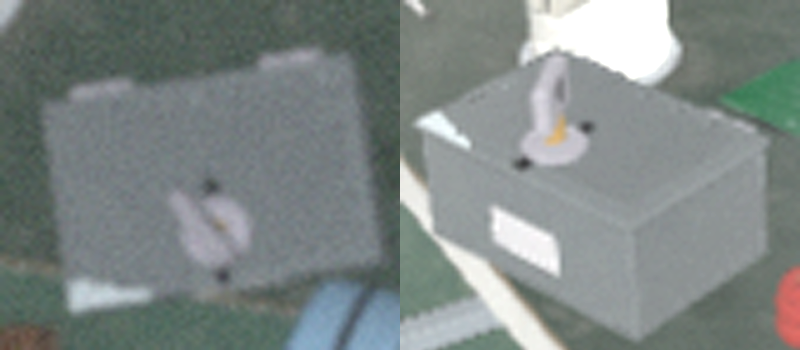

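The lid is shut: the tip stopped at z=70 and both views show it closed. In the top crop the collar is at (217,225), the marks are at (211,186) and (222,276), and the bow runs from about (177,192) to (215,262). I'll fix the lock axis from the collar and marks, then get the key angle from the bow.

Run:
```python
from h import *
import pickle
D=pickle.load(open('d1.pkl','rb'));t=D['top'];s=D['scene']
c=lambda x,y:(145+x/5,155+y/5)
cs=lambda x,y:(180+x/4.706,155+y/4.706)
co=plane(t,*c(217,225),74);m1=plane(t,*c(211,186),70);m2=plane(t,*c(222,276),70)
print('collar top',co,'marks',m1,m2,(m1+m2)/2,'yaw',np.arctan2(*(m1-m2)[1::-1]))
a1=plane(s,*cs(588,127)-np.r_[400/4.706,0],70);a2=plane(s,*cs(522,164)-np.r_[400/4.706,0],70)
print('scene marks',a1,a2,(a1+a2)/2,np.arctan2(*(a1-a2)[1::-1]),'collar',plane(s,*cs(155,146),74))
print('lock pred',W(-25,0,70))
A=(m1+m2)[:2]/2
for k in (.5,.6,.7,.8,.9,1,1.1,1.2):
    v=np.array([np.cos(yaw+k),np.sin(yaw+k)])*21; n=np.array([-v[1],v[0]])/21*5
    print(k,*[((proj(t,np.r_[A+v*g+n*h,114])-[145,155])*5).round() for g in(1,-1) for h in (1,-1)],*[((proj(s,np.r_[A+v*g,114])-[180,155])*4.706).round() for g in(1,-1)])
a=cv2.resize(t['img'][180:215,170:205],(600,600),interpolation=cv2.INTER_CUBIC)
cv2.imwrite('pics/k.png',cv2.convertScaleAbs(a,alpha=1.5))
```

```text
collar top [506.18500711 166.53141098  74.        ] marks [525.54129202 170.00321391  70.        ] [481.63557827 165.14759257  70.        ] [503.58843515 167.57540324  70.        ] yaw 0.11014442597189858
scene marks [532.80174998 169.808397    70.        ] [487.20401118 164.12611563  70.        ] [510.00288058 166.96725631  70.        ] 0.12397847275272614 collar [505.6209243  161.07077052  74.        ]
lock pred [504.45385443 168.33069495  70.        ]
0.5 [163. 195.] [181. 182.] [216. 268.] [234. 256.] [151.  52.] [124.  93.]
0.6 [160. 199.] [176. 185.] [220. 266.] [237. 252.] [147.  52.] [128.  94.]
0.7 [158. 203.] [172. 187.] [224. 264.] [239. 248.] [143.  52.] [132.  94.]
0.8 [156. 207.] [169. 190.] [228. 261.] [241. 244.] [139.  52.] [137.  94.]
0.9 [154. 212.] [165. 193.] [231. 258.] [243. 239.] [134.  52.] [141.  93.]
1 [153. 216.] [162. 197.] [235. 254.] [244. 235.] [130.  53.] [146.  93.]
1.1 [152. 221.] [159. 200.] [237. 251.] [245. 230.] [126.  53.] [150.  92.]
1.2 [152. 225.] [157. 204.] [240. 246.] [245. 225.] [122.  54.] [154.  91.]
```

View pics/k.png

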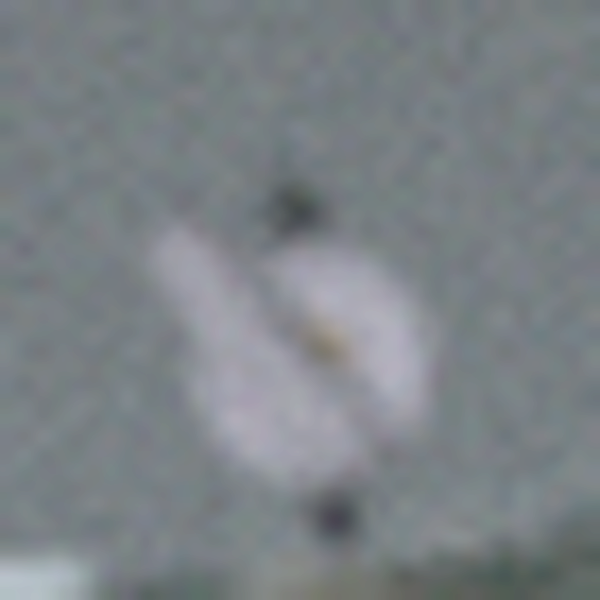

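The bow's edge runs from (190,222) to (370,440) and the marks from (295,207) to (335,517). That puts the key at about 0.56 rad. Next I'll grip it and turn it.

Run:
```python
from h import *
import pickle
A=np.array([505.5,167.3]); k=.56
o=lambda a:[np.pi,0,yaw+a]
P=lambda z:np.r_[A,z]
robot.move_gripper(.5)
robot.move_ptp(P(190),o(k))
if robot.move_linear(P(86),speed=80,f_stop=8): print('contact',robot.current_tcp_pos())
else:
    f0=robot.current_contact_force()
    robot.move_gripper(0)
    print('w',robot.current_gripper_width()*93,'F',robot.current_contact_force()-f0,robot.current_finger_force(),robot.current_tcp_pos())
    for a in np.linspace(k,0,5)[1:]:
        robot.move_ptp(P(86),o(a)); print(a,robot.current_contact_force()-f0,robot.current_ft_torque().round(2) if hasattr(robot.current_ft_torque(),'round') else '')
    robot.sleep(.2)
    robot.move_gripper(.5); robot.sleep(.2)
    robot.move_linear(P(190),speed=100)
    robot.move_linear([400,0,250])
print(robot.current_t())
D={n:cam(n) for n in('scene','top')}; pickle.dump(D,open('d2.pkl','wb'))
a=cv2.resize(D['top']['img'][175:220,165:210],(400,400),interpolation=cv2.INTER_CUBIC)
b=cv2.resize(D['scene']['img'][155:240,180:265],(400,400),interpolation=cv2.INTER_CUBIC)
cv2.imwrite('pics/c2.png',cv2.convertScaleAbs(np.hstack([a,b]),alpha=1.5))
```

```text
w 9.624745093527187 F [-2.52484037  3.09506428  1.93521269] 29.932792335748672 [505.01572424 167.82295596  85.97189151]
0.42000000000000004 [-3.31765092  4.04844692  3.00412803] [ 0.87  0.48 -0.03]
0.28 [-3.37773205  5.41245203  2.47949498] [ 0.89  0.52 -0.05]
0.14 [-3.18092395  5.12630043  2.57745281] [ 0.92  0.47 -0.  ]
0.0 [-3.37926064  5.3016726   2.39938291] [ 0.95  0.53 -0.07]
18.4417
```

View pics/c2.png

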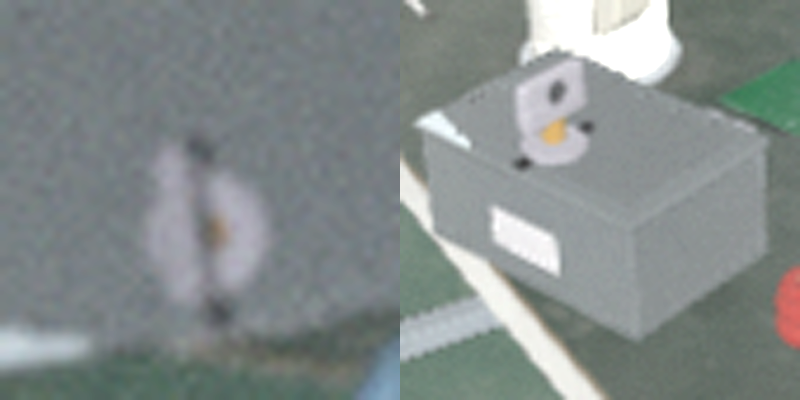

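The bow's edge, from (188,150) to (208,300), runs parallel to the marks at (200,147) and (217,310). The lid is shut and the gripper is clear.

```bash
python3 -c "
from h import *
print(robot.hand_in())"
```

```text
the job is handed in; nothing more can be done
None
```

I shut the wide box's lid, turned its key clockwise into line with the index marks, let go of it, left the smaller box alone and handed the job in; the simulator returned no verdict.

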